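# Three turns of the granule meter

### The job

Zero the blue granule meter and feed one test dose: by its red knob, turn the crank anticlockwise (seen from above) until it just rests gently against its hidden end stop, then crank it clockwise exactly three full turns from the stop, no more, and let go. Do not lean hard on the stop, and leave everything else on the bench where it is.

Things in the scene. Friction and masses are not known exactly. Their poses are not given: they have to be found in the camera images.
- meter: Hand-cranked granule meter, screwed to the bench: base plate 240 x 200 x 12 mm, blue housing 120 x 120 mm, its top 120 mm above the bench, centred 30 mm along +x from the origin; white spout on its -x side, green-lidded hopper on its +y side. Origin: under the base plate's centre, on the bench; z up. Nothing of it but the red knob's sleeve is higher than 159 mm above the bench.
- crank_axis (a point): Point on the crank's vertical axis, mid-thickness of the crank arm, 150 mm above the bench; its axes are the meter's. The arm: steel bar 22 mm wide, 10 mm thick, from the axis to the knob, sweeping a full circle. Clockwise from above feeds forward. Drag at the knob 2.5 to 5 N; it stays where it is left. No dial, mark or click, and nothing halts it after three turns.
- knob (a point): Centre of the red upright grip on the crank: a round sleeve 24 mm wide, 48 mm tall, spinning freely on its pin, 60 mm from the crank's axis. The point is on the sleeve's axis 184 mm above the bench; the sleeve spans 158 to 206 mm. Its own x points from the crank's axis outwards along the arm. It can be gripped from above and led round without turning the hand.
- beaker: small clear plastic beaker, 52 mm wide, 50 mm tall, standing on the meter's base plate under its spout; origin at the centre of its underside. A bystander: leave it alone.
- jar: amber glass jar with a black cap, 60 mm wide, 90 mm tall; origin under its centre. A bystander: leave it alone.
- bottle: white plastic bottle with a blue cap, 56 mm wide, 130 mm tall; origin under its centre. A bystander: leave it alone.
- flask: green conical glass flask, 72 mm wide, 95 mm tall; origin under its centre. A bystander: leave it alone.
- scoop: steel spoon 170 mm long lying on the bench, along its own x; origin under it. A bystander: leave it alone.
- dish: white ceramic dish, 90 mm wide, 20 mm tall; origin under its centre. A bystander: leave it alone.
- weight: brass balance weight, 34 mm wide, 50 mm tall; origin under its centre. A bystander: leave it alone.
- bearing_top (a point): Top centre of the plain round aluminium bearing (68 mm wide) under the crank, 140 mm above the bench; axes are the meter's. It hides the end stop, whose direction cannot be seen and differs each time: 0.2 to 0.7 turn anticlockwise from where the crank is found. The stop is sprung: firm up to 6 N at the knob, then gives 1 mm of knob travel per 1.7 N, springing back; 20 N bends it.
- pin_end (a point): Outer end of the brass tell-tale pin of the end stop, 8 mm wide, in a steel collar on the meter's -y side, 90 mm above the bench: 75.0 mm along the meter's -y from its origin, and only 0.14 mm farther out when the crank leans on the stop with 20 N: too little to see or to read from measured poses. Not to be handled.
- nut (a point): Brass travelling nut, 10 x 12 x 6 mm, on top of the crank arm between axis and knob, its top 159 mm above the bench. Geared to the crank: 30.0 mm inwards of the knob's axis along the arm when the crank just meets its stop, and 0.4 mm nearer the knob per clockwise turn: too little to see or to read from measured poses. Not to be handled.

How it is judged:
By the outcome, as a careful person would: the job done as asked, in the order asked, and still so for the second after the job is handed in, with the robot touching nothing.
It also fails if it takes over 69 s, if anything falls off the work surface, if the arm or the gripper's body presses on something with over 40 N, if the wrist force passes 120 N, or if a joint passes its speed limit or range.

### The arm

A 6-joint arm with a two-finger parallel gripper is mounted at the origin on the work surface. World frame = base frame: x ahead of the robot, y to its left, z up, the work surface at z = 0. Lengths are in mm, angles in rad, forces in N, time in s.
With the tool pointing down it reaches from about 300 to 775 mm from the base axis. Payload 14.6 kg.
Tool frame: the origin (TCP) lies midway between the tips of the shut fingers; the grasp point (between the pads) lies manip.grasp_offset behind it (manip.grasp_offset is the distance from the TCP to the grasp point, in mm); z points along the fingers, y is the direction in which the jaws open and shut (so a half turn about z gives the same grasp; the last joint's range is limited). The gripper opens to 94 mm and grips with 3 to 60 N. Pads are 16 mm wide; open, the fingers measure 119 mm over their backs; the gripper's body (75 mm by 177 mm) begins 78 mm behind the grasp point.
Start: joints at [1.113, 0.3, 1.521, -0, 1.321, -0.067], TCP at [209.507, 508.523, 205.446] pointing down, gripper open.
Joint ranges: [-3.03, 3.03], [-0.79, 2.21], [0.23, 2.52], [-1.04, 4.18], [0, 3.07], [-2.55, 2.55]. Speed limits (rad/s): [2.22, 2.22, 2.57, 3.14, 3.14, 3.14].

### API

Orientations are given as [roll, pitch, yaw] about the fixed x, y, z axes, in that order (R = Rz(yaw) Ry(pitch) Rx(roll)).
In Python, from cell import monitor, vision, order, manip gives the robot as it stands.
- The arm moves only by the shell command python3 -m jog 'ROWS' [FORCE]. ROWS is JSON, a list of rows, each a list of 7 numbers: the shift along the tool's x, y, z in cm, then the turn, a rotation vector about the tool's x, y, z in rad, then the opening in per cent of the stroke, from 0 (shut) to 100 (fully open). In form: [[tx, ty, tz, rx, ry, rz, jaw], ...]. A call has 1 to 8 rows; each row shifts and turns the commanded pose from where the row before left it, along the tool's axes as they then stand; what a row does not reach is not made up. A row lasts 1/10 s, in which the tool goes at most 50 mm and 8.59 degrees, less where a joint would pass 70% of its speed; a pose out of reach is approached as far as the arm can. A call is refused whole if a number of a shift passes 5 or a number of a turn 0.15, either way. A call with a gripper value outside its range is refused whole. The fingers move at their own pace and stop on an object; FORCE is the grip in N (left out, the last holds). Time passes only in rows, so rows that do not move let the fingers close. It gives the time, the measured TCP pose, the force and the opening at its end, in the units of the state.
- monitor.read_state(): the state, without advancing time (a new reading comes with each control period).
- vision.camera(name): name is "scene" or "top"; returns a dict with "color" (420x560x3 uint8, blue, green, red), "fx", "fy", "cx", "cy" (pixels), "distortion" ([k1, k2, p1, p2, k3] as OpenCV has them; the pictures are not rectified), "cam_to_world" (4x4, takes a point from camera to world coordinates). Camera axes: x right, y down, z forward; pixel columns grow to the right and rows downward; lengths in mm; the calibration is good to about 2 mm. A picture is of the moment at which its call begins. There is no depth.
- order.sign_off(): hands the job in, once; it reports no verdict.
The state is a dict: "clock": time; "joints": joint angles; "qd": joint speeds; "effort": joint torques, N m; "eef_pos": TCP position; "eef_rot": TCP orientation; "wrist_force": force on the tool from outside, world axes, zero at the start; "moment": the same for the moment, N m; "finger_gap": finger opening in mm.
Only numpy, scipy, OpenCV 4.12 (cv2) and the standard library are available. Lean on these libraries where they do the work, as an engineer would, in place of code of your own. Each camera call takes 0.05 s, during which the arm holds its last target.

## Working session

There is one attempt and no reset: what is moved stays moved. The work goes in short steps, Python scripts to look and compute and a shell command to move; the robot and the scene stay as the last step left them, time stands still between calls to the robot, and variables do not carry over. Pictures are saved under pics/ and viewed, and the job is handed in when it is done.

```bash
ls; mkdir -p pics; python3 - <<'E'
from cell import monitor, vision, order, manip
import cv2
s=monitor.read_state(); print(s, manip.grasp_offset)
for n in("scene","top"):
    c=vision.camera(n); cv2.imwrite(f"pics/{n}0.png",c["color"]); print({k:v for k,v in c.items() if k!="color"})
E
```

```text
pics
{'clock': 0.0, 'joints': array([ 1.11338280e+00,  3.00496527e-01,  1.52161917e+00, -5.86576711e-05,
        1.32068124e+00, -6.65778875e-02]), 'qd': array([ 0.00141888,  0.00037867, -0.00099562,  0.00179513, -0.00056826,
        0.00055945]), 'effort': array([-5.88295225e-04, -5.31806874e+01, -3.52731049e+01,  7.08709541e-02,
        2.44980451e-02, -6.70662280e-05]), 'eef_pos': array([209.41239929, 508.27492623, 204.85626711]), 'eef_rot': array([-3.14038725e+00, -2.34305824e-05,  2.75077155e+00]), 'wrist_force': array([-0.09684001, -0.45806414,  0.18384295]), 'moment': array([ 0.07917833, -0.00398631,  0.03099661]), 'finger_gap': 93.8266880399482} 18.8
{'fx': 391.2509030552036, 'fy': 391.2509030552036, 'cx': 270.6251969293474, 'cy': 206.49879709249262, 'distortion': array([0.00848343, 0.        , 0.        , 0.        , 0.        ]), 'cam_to_world': array([[-4.39065648e-01,  5.42318908e-01, -7.16318058e-01,
         1.32689675e+03],
       [ 8.98446998e-01,  2.68384676e-01, -3.47509219e-01,
         3.56189078e+02],
       [ 3.78796982e-03, -7.96153169e-01, -6.05083286e-01,
         7.27762051e+02],
       [ 0.00000000e+00,  0.00000000e+00,  0.00000000e+00,
         1.00000000e+00]])}
{'fx': 488.7516598659757, 'fy': 488.7516598659757, 'cx': 275.9299724020442, 'cy': 204.41681267930295, 'distortion': array([0.04465061, 0.        , 0.        , 0.        , 0.        ]), 'cam_to_world': array([[ 2.43777005e-02, -9.98004116e-01,  5.82538526e-02,
         5.41383333e+02],
       [-9.99683210e-01, -2.39708247e-02,  7.67324655e-03,
         3.28906827e+00],
       [-6.26153875e-03, -5.84224545e-02, -9.98272313e-01,
         1.35117888e+03],
       [ 0.00000000e+00,  0.00000000e+00,  0.00000000e+00,
         1.00000000e+00]])}
```

View pics/scene0.png

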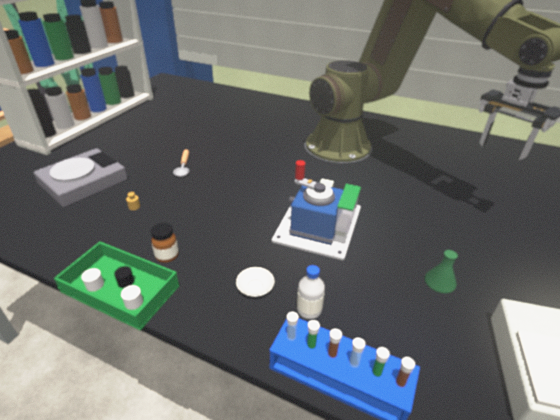

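View pics/top0.png

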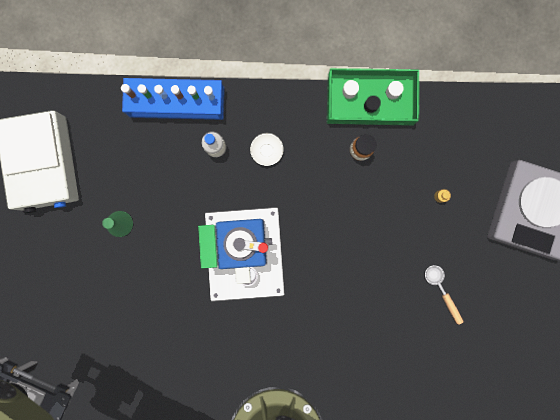

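Top view: the meter is at about (243,250), with the knob at (263,247), the hopper on the left (world +y) and the spout toward the robot. Next I'll measure these.

```bash
cat > h.py <<'E'
import numpy as np, cv2
from cell import monitor, vision, order, manip
def ray(c,p):
    K=np.array([[c["fx"],0,c["cx"]],[0,c["fy"],c["cy"]],[0,0,1]])
    u=cv2.undistortPoints(np.array([[p]],float),K,c["distortion"])[0,0]
    T=c["cam_to_world"]; return T[:3,3],T[:3,:3]@np.array([u[0],u[1],1])
def plane(c,p,z):
    o,d=ray(c,p); return o+d*(z-o[2])/d[2]
def two(c1,p1,c2,p2):
    o1,d1=ray(c1,p1);o2,d2=ray(c2,p2);d1=d1/np.linalg.norm(d1);d2=d2/np.linalg.norm(d2)
    t=np.linalg.lstsq(np.c_[d1,-d2],o2-o1,rcond=None)[0]
    a=o1+t[0]*d1;b=o2+t[1]*d2; return (a+b)/2,np.linalg.norm(a-b)
def red(c):
    h=cv2.cvtColor(c["color"],cv2.COLOR_BGR2HSV)
    return ((h[...,0]<6)|(h[...,0]>174))&(h[...,1]>180)&(h[...,2]>80)
def blob(m,x0,y0,x1,y1):
    k=np.zeros(m.shape,np.uint8);k[y0:y1,x0:x1]=m[y0:y1,x0:x1]
    n,l,st,ce=cv2.connectedComponentsWithStats(k)
    i=1+np.argmax(st[1:,4]);return st[i],ce[i],(l==i)
E
python3 - <<'E'
from h import *
t=vision.camera("top");s=vision.camera("scene")
for c,r in((t,(190,195,300,310)),(s,(260,140,380,270))):
    st,ce,m=blob(red(c),*r);print("red",st,ce)
    h=cv2.cvtColor(c["color"],cv2.COLOR_BGR2HSV)
    b=(h[...,0]>100)&(h[...,0]<125)&(h[...,1]>120)
    st,ce,m=blob(b,*r);print("blue",st,ce)
    w=(h[...,2]>90)
    st,ce,m=blob(w,*r);print("plate",st)
    cn=max(cv2.findContours(m.astype(np.uint8),0,2)[0],key=cv2.contourArea)
    print(cv2.minAreaRect(cn), cv2.approxPolyDP(cn,4,True)[:,0].tolist())
cv2.imwrite("pics/tc.png",cv2.resize(t["color"][200:310,190:300],None,fx=5,fy=5,interpolation=cv2.INTER_CUBIC))
cv2.imwrite("pics/sc.png",cv2.resize(s["color"][150:265,265:375],None,fx=5,fy=5,interpolation=cv2.INTER_CUBIC))
E
```

```text
red [259 243   6   4   7] [261.28571429 244.        ]
blue [ 216  219   50   50 1223] [239.74488962 243.14963205]
plate [ 198  207   87   95 6889]
((240.2503662109375, 254.12960815429688), (89.31086730957031, 81.5912857055664), 85.76361083984375) [[276, 207], [205, 213], [205, 224], [198, 226], [200, 263], [209, 270], [212, 301], [284, 294]]
red [297 161   7   5  25] [300.2  162.96]
blue [291 186  52  31 592] [316.13513514 204.01689189]
plate [ 271  159   91  102 5431]
((319.6851501464844, 211.16372680664062), (77.2903823852539, 88.83375549316406), 17.52556800842285) [[298, 159], [294, 182], [301, 186], [289, 197], [291, 203], [271, 241], [343, 260], [361, 208], [361, 187], [345, 183], [338, 188], [332, 179], [308, 179], [305, 161]]
```

View pics/tc.png

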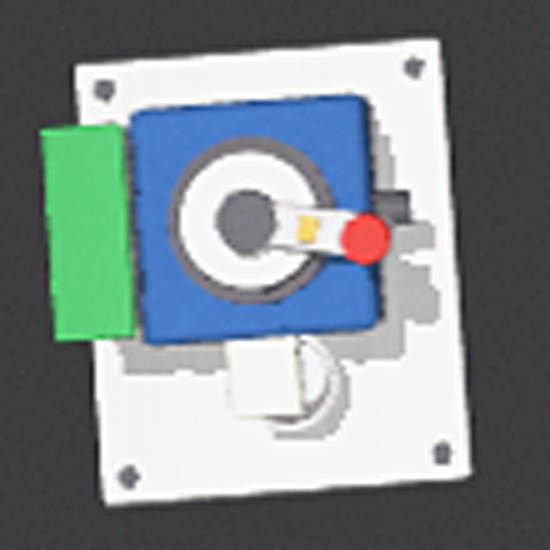

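View pics/sc.png

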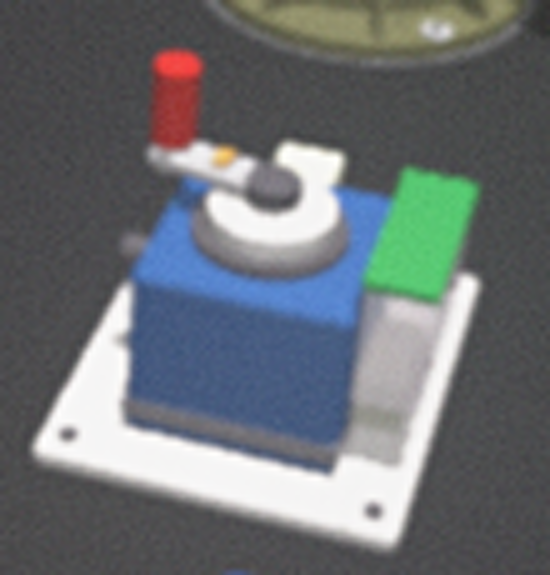

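```bash
python3 - <<'E'
from h import *
t=vision.camera("top");s=vision.camera("scene")
T=lambda x,y:(190+(x+.5)/5-.5,200+(y+.5)/5-.5)
S=lambda x,y:(265+(x+.5)/5-.5,150+(y+.5)/5-.5)
C=np.array([plane(t,T(*p),12) for p in((75,65),(440,38),(470,475),(105,505))])
print(C, C.mean(0)); 
print("edges",np.linalg.norm(C-np.roll(C,-1,0),axis=1))
xa=(C[0]+C[1]-C[2]-C[3]); ya=C[0]+C[3]-C[1]-C[2]
print("yaw",np.arctan2(xa[1],xa[0]),np.arctan2(-ya[0],ya[1]))
print("knob top",plane(t,T(365,239),206), plane(s,S(178,66),206), two(t,T(365,239),s,S(178,66)))
print("hub",plane(t,T(246,221),159),plane(s,S(275,182),159))
print("bearing ring",plane(t,T(247,220),140),plane(s,S(273,212),140))
B=np.array([plane(t,T(*p),120) for p in((131,110),(362,96),(380,328),(146,343))]);print("housing",B.mean(0),np.linalg.norm(B-np.roll(B,-1,0),axis=1))
E
```

```text
[[592.36489546 208.56381248  12.        ]
 [611.99350748   8.81529466  12.        ]
 [375.1924391  -13.17608109  12.        ]
 [354.35240047 184.15125444  12.        ]] [483.47581063  97.08857012  12.        ]
edges [200.7106195  237.82002984 198.42475792 239.26119777]
yaw 0.09742146959514975 0.10156598807031628
knob top [506.97116695  40.75310847 206.        ] [507.60943971  43.08738802 206.        ] (array([506.57853352,  41.6696235 , 205.07206936]), np.float64(1.9149157376179997))
hub [512.87642289 100.38297577 159.        ] [518.89427196 104.47297939 159.        ]
bearing ring [512.92610848 101.45086032 140.        ] [518.58686662 104.85568429 140.        ]
housing [513.12639965  99.18010212 120.        ] [116.54510717 116.51636548 117.35189777 116.86467744]
```

Plate edges measure 199×239 mm and the knob radius about 59 mm, which match the given sizes. The crank axis is at about (513.2, 100.2) and the knob at about (507, 41). I'll turn the tool to yaw π and go above the knob.

```bash
python3 -m jog '[[0,0,-1,0,0,-0.13,100],[0,0,-1,0,0,-0.13,100],[0,0,-1,0,0,-0.131,100]]'; python3 -m jog '[[-2.5,-4,0,0,0,0,100],[-2.5,-4,0,0,0,0,100],[-2.5,-4,0,0,0,0,100],[-2.5,-4,0,0,0,0,100],[-2.5,-4,0,0,0,0,100],[-2.5,-4,0,0,0,0,100],[-2.5,-4,0,0,0,0,100],[-2.5,-4,0,0,0,0,100]]'
```

```text
clock: 0.6
eef_pos: [209.5, 508.5, 235.7]
eef_rot: [-3.141, -0.0, -3.136]
wrist_force: [-0.3, -0.3, 0.0]
finger_gap: 94.1
clock: 1.4
eef_pos: [410.2, 186.8, 235.7]
eef_rot: [3.141, 0.0, -3.141]
wrist_force: [1.2, 0.7, 0.3]
finger_gap: 94.1
```

```bash
python3 -m jog '[[-2.5,-3.7,0,0,0,0,100],[-2.5,-3.7,0,0,0,0,100],[-2.5,-3.7,0,0,0,0,100],[-2.2,-3.5,0,0,0,0,100],[0,0,0,0,0,0,100],[0,0,0,0,0,0,100]]'
python3 - <<'E'
from h import *
for n in("top","scene"):
    c=vision.camera(n);i=c["color"]
    i=i[180:300,180:310] if n=="top" else i[110:250,240:380]
    cv2.imwrite(f"pics/{n}1.png",cv2.resize(i,None,fx=4,fy=4,interpolation=cv2.INTER_CUBIC))
print(monitor.read_state())
E
```

```text
clock: 2.0
eef_pos: [506.5, 42.2, 235.1]
eef_rot: [3.141, -0.001, 3.14]
wrist_force: [0.7, -0.1, 0.1]
finger_gap: 94.1
{'clock': 2.1, 'joints': array([ 1.32496023e-02,  1.83206672e-01,  1.59502517e+00,  1.65906470e-04,
        1.36347490e+00, -1.55847736e+00]), 'qd': array([ 1.16887135e-02, -5.86738476e-03,  1.08880520e-04, -1.78558759e-03,
       -1.58462283e-05, -2.63520535e-03]), 'effort': array([-1.10199519e+00, -4.61162424e+01, -3.58668530e+01, -4.07807564e-02,
        6.48108590e-02, -9.13013821e-03]), 'eef_pos': array([506.20461538,  43.35455762, 235.47952339]), 'eef_rot': array([ 3.14143172e+00, -1.16078400e-04, -3.14069617e+00]), 'wrist_force': array([ 0.05938893,  0.29622207, -0.05823299]), 'moment': array([-0.00619203,  0.01539758,  0.00945092]), 'finger_gap': 93.79482679021194}
```

View pics/scene1.png

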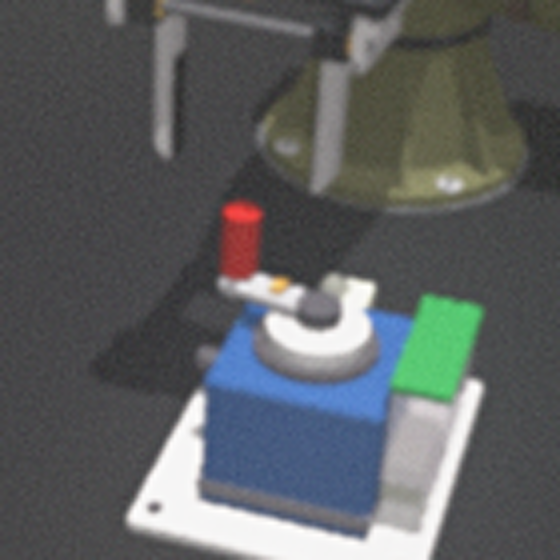

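View pics/top1.png

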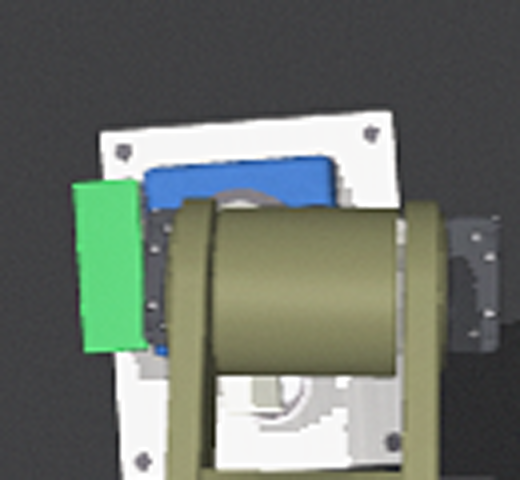

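The scene picture shows the fingers straddling the knob (sleeve at about (241,240) in the crop), high and clear of it. Descending, then closing lightly.

```bash
python3 -m jog '[[0,0,2,0,0,0,100],[0,0,2,0,0,0,100],[0,0,1.5,0,0,0,100],[0,0,1,0,0,0,100],[0,0,0,0,0,0,100],[0,0,0,0,0,0,100]]' 10; python3 -m jog '[[0,0,0,0,0,0,60],[0,0,0,0,0,0,60],[0,0,0,0,0,0,30],[0,0,0,0,0,0,30],[0,0,0,0,0,0,15],[0,0,0,0,0,0,15],[0,0,0,0,0,0,15],[0,0,0,0,0,0,15]]' 10
```

```text
clock: 2.7
eef_pos: [506.7, 43.0, 171.1]
eef_rot: [-3.142, 0.001, -3.141]
wrist_force: [-0.1, -0.1, 0.5]
finger_gap: 94.3
clock: 3.5
eef_pos: [506.6, 42.6, 170.4]
eef_rot: [-3.142, 0.0, -3.141]
wrist_force: [0.2, -0.8, -0.4]
finger_gap: 33.1
```

```bash
python3 -m jog '[[0,0,0,0,0,0,15],[0,0,0,0,0,0,15],[0,0,0,0,0,0,15],[0,0,0,0,0,0,15],[0,0,0,0,0,0,15],[0,0,0,0,0,0,15]]' 10
```

```text
clock: 4.1
eef_pos: [506.6, 42.7, 170.4]
eef_rot: [3.141, 0.0, -3.141]
wrist_force: [0.6, 3.2, -0.9]
finger_gap: 24.1
```

```bash
python3 -m jog '[[0,0,0,0,0,0,15],[0,0,0,0,0,0,15],[0,0,0,0,0,0,15],[0,0,0,0,0,0,15]]' 35; python3 -m jog '[[0,0.05,0,0,0,0,15],[0,0,0,0,0,0,15],[0,0,0,0,0,0,15]]'
```

```text
clock: 4.5
eef_pos: [506.6, 42.7, 170.4]
eef_rot: [3.141, -0.0, -3.141]
wrist_force: [0.7, 4.5, -0.8]
finger_gap: 23.5
clock: 4.8
eef_pos: [506.6, 42.9, 170.5]
eef_rot: [-3.141, -0.0, -3.141]
wrist_force: [0.6, 0.1, 0.0]
finger_gap: 23.5
```

```bash
cat > plan.py <<'E'
# usage: plan.py cx cy dtheta_deg n : prints rows (tool cm) starting from estimated commanded pose
import sys; from h import *
import json
cx,cy,d,n=[float(v) for v in sys.argv[1:5]]; n=int(n)
s=monitor.read_state(); p=s["eef_pos"]; f=s["wrist_force"]; k=9.
c=np.array([cx,cy]); r=p[:2]-c; th=np.arctan2(r[1],r[0]); R=np.hypot(*r)
er=r/R; et=np.array([-er[1],er[0]])
print("t %.2f p %.2f %.2f z %.1f th %.2f R %.2f fr %.2f ft %.2f fz %.1f gap %.2f"%(s["clock"],p[0],p[1],p[2],np.degrees(th),R,f[:2]@er,f[:2]@et,f[2],s["finger_gap"]))
open("log.txt","a").write(json.dumps([s["clock"],*p,*f])+"\n")
cmd=p[:2]-f[:2]/k
if n:
  tc=np.arctan2(*(cmd-c)[::-1]); rows=[]
  for i in range(1,n+1):
    a=tc+np.radians(d)*i; q=c+60*np.array([np.cos(a),np.sin(a)]); dl=np.round((q-cmd)/10,2)
    cmd=cmd+dl*10; rows.append([-dl[0],dl[1]])
  print([[round(float(a),2)+0,round(float(b),2)+0,0,0,0,0,15] for a,b in rows])
E
python3 plan.py 512.9 102.6 6 5
```

```text
t 4.80 p 506.59 42.86 z 170.5 th -96.03 R 60.07 fr -0.13 ft 0.61 fz 0.0 gap 23.52
[[-0.63, -0.03, 0, 0, 0, 0, 15], [-0.63, 0.04, 0, 0, 0, 0, 15], [-0.62, 0.09, 0, 0, 0, 0, 15], [-0.6, 0.17, 0, 0, 0, 0, 15], [-0.59, 0.22, 0, 0, 0, 0, 15]]
```

```bash
python3 -m jog '[[-0.63,-0.03,0,0,0,0,15],[-0.63,0.04,0,0,0,0,15]]'; python3 plan.py 512.9 102.6 6 0;  python3 -m jog '[[-0.62,0.09,0,0,0,0,15],[-0.6,0.17,0,0,0,0,15],[0,0,0,0,0,0,15],[0,0,0,0,0,0,15]]';python3 plan.py 512.9 102.6 6 5
```

```text
clock: 5.0
eef_pos: [519.4, 42.9, 170.4]
eef_rot: [-3.141, -0.001, -3.142]
wrist_force: [-3.2, -0.6, 0.5]
finger_gap: 23.4
t 5.00 p 519.43 42.90 z 170.4 th -83.76 R 60.05 fr 0.29 ft -3.27 fz 0.5 gap 23.39
clock: 5.4
eef_pos: [532.1, 45.9, 170.5]
eef_rot: [3.142, 0.002, -3.141]
wrist_force: [3.9, -0.3, -1.4]
finger_gap: 23.3
t 5.40 p 532.09 45.85 z 170.5 th -71.32 R 59.90 fr 1.55 ft 3.60 fz -1.4 gap 23.33
[[-0.59, 0.2, 0, 0, 0, 0, 15], [-0.56, 0.29, 0, 0, 0, 0, 15], [-0.53, 0.35, 0, 0, 0, 0, 15], [-0.48, 0.39, 0, 0, 0, 0, 15], [-0.44, 0.45, 0, 0, 0, 0, 15]]
```

```bash
python3 -m jog '[[-0.59,0.2,0,0,0,0,15],[-0.56,0.29,0,0,0,0,15],[-0.53,0.35,0,0,0,0,15],[-0.48,0.39,0,0,0,0,15],[-0.44,0.45,0,0,0,0,15]]'; python3 plan.py 512.9 102.6 3 8
```

```text
clock: 5.9
eef_pos: [557.9, 62.9, 170.4]
eef_rot: [-3.141, 0.0, -3.141]
wrist_force: [-3.0, -1.6, 1.5]
finger_gap: 23.2
t 5.90 p 557.86 62.89 z 170.4 th -41.45 R 59.98 fr -1.24 ft -3.17 fz 1.5 gap 23.20
[[-0.19, 0.25, 0, 0, 0, 0, 15], [-0.19, 0.25, 0, 0, 0, 0, 15], [-0.17, 0.26, 0, 0, 0, 0, 15], [-0.16, 0.27, 0, 0, 0, 0, 15], [-0.15, 0.28, 0, 0, 0, 0, 15], [-0.13, 0.29, 0, 0, 0, 0, 15], [-0.11, 0.29, 0, 0, 0, 0, 15], [-0.11, 0.3, 0, 0, 0, 0, 15]]
```

```bash
cat > chk.py <<'E'
from h import *
import sys,json
s=monitor.read_state(); p=s["eef_pos"]; f=s["wrist_force"]; c=np.array([512.9,102.6]); r=p[:2]-c
R=np.hypot(*r); er=r/R; et=np.array([-er[1],er[0]]); ft=f[:2]@et; fr=f[:2]@er
open("log.txt","a").write(json.dumps([s["clock"],*p,*f])+"\n")
print("t %.2f th %.2f R %.2f fr %.2f ft %.2f"%(s["clock"],np.degrees(np.arctan2(r[1],r[0])),R,fr,ft))
sys.exit(1 if abs(ft)>5.2 or abs(fr)>9 else 0)
E
python3 -m jog '[[-0.19,0.25,0,0,0,0,15],[-0.19,0.25,0,0,0,0,15],[-0.17,0.26,0,0,0,0,15],[-0.16,0.27,0,0,0,0,15]]' >/dev/null; python3 chk.py; python3 plan.py 512.9 102.6 2 24
```

```text
t 6.30 th -29.74 R 59.76 fr 2.69 ft -2.82
t 6.30 p 564.79 72.95 z 170.6 th -29.74 R 59.76 fr 2.69 ft -2.82 fz 0.7 gap 23.66
[[-0.15, 0.16, 0, 0, 0, 0, 15], [-0.09, 0.19, 0, 0, 0, 0, 15], [-0.09, 0.19, 0, 0, 0, 0, 15], [-0.08, 0.19, 0, 0, 0, 0, 15], [-0.07, 0.2, 0, 0, 0, 0, 15], [-0.07, 0.19, 0, 0, 0, 0, 15], [-0.05, 0.21, 0, 0, 0, 0, 15], [-0.06, 0.2, 0, 0, 0, 0, 15], [-0.04, 0.2, 0, 0, 0, 0, 15], [-0.04, 0.21, 0, 0, 0, 0, 15], [-0.03, 0.21, 0, 0, 0, 0, 15], [-0.02, 0.2, 0, 0, 0, 0, 15], [-0.02, 0.21, 0, 0, 0, 0, 15], [-0.01, 0.21, 0, 0, 0, 0, 15], [0.0, 0.21, 0, 0, 0, 0, 15], [0.0, 0.21, 0, 0, 0, 0, 15], [0.02, 0.21, 0, 0, 0, 0, 15], [0.02, 0.21, 0, 0, 0, 0, 15], [0.03, 0.21, 0, 0, 0, 0, 15], [0.03, 0.2, 0, 0, 0, 0, 15], [0.04, 0.21, 0, 0, 0, 0, 15], [0.05, 0.2, 0, 0, 0, 0, 15], [0.06, 0.2, 0, 0, 0, 0, 15], [0.06, 0.2, 0, 0, 0, 0, 15]]
```

```bash
C="python3 chk.py"
python3 -m jog '[[-0.15,0.16,0,0,0,0,15],[-0.09,0.19,0,0,0,0,15]]' >/dev/null; $C &&
python3 -m jog '[[-0.09,0.19,0,0,0,0,15],[-0.08,0.19,0,0,0,0,15]]' >/dev/null && $C &&
python3 -m jog '[[-0.07,0.20,0,0,0,0,15],[-0.07,0.19,0,0,0,0,15]]' >/dev/null && $C &&
python3 -m jog '[[-0.05,0.21,0,0,0,0,15],[-0.06,0.20,0,0,0,0,15]]' >/dev/null && $C &&
python3 -m jog '[[-0.04,0.20,0,0,0,0,15],[-0.04,0.21,0,0,0,0,15]]' >/dev/null && $C &&
python3 -m jog '[[-0.03,0.21,0,0,0,0,15],[-0.02,0.20,0,0,0,0,15]]' >/dev/null && $C &&
python3 -m jog '[[-0.02,0.21,0,0,0,0,15],[-0.01,0.21,0,0,0,0,15]]' >/dev/null && $C &&
python3 -m jog '[[0,0.21,0,0,0,0,15],[0,0.21,0,0,0,0,15]]' >/dev/null && $C
python3 plan.py 512.9 102.6 2 24
```

```text
t 6.50 th -25.69 R 59.93 fr 0.30 ft -2.03
t 6.70 th -21.75 R 59.95 fr -0.06 ft -3.28
t 6.90 th -17.78 R 59.97 fr 0.36 ft -3.56
t 7.10 th -13.73 R 59.94 fr -0.17 ft -2.95
t 7.30 th -9.74 R 59.92 fr 0.33 ft -2.26
t 7.50 th -5.78 R 59.89 fr 0.29 ft -2.82
t 7.70 th -1.75 R 59.90 fr 0.98 ft -2.90
t 7.90 th 2.25 R 59.89 fr 0.65 ft -2.37
t 7.90 p 572.75 104.96 z 170.5 th 2.25 R 59.89 fr 0.65 ft -2.37 fz 1.1 gap 23.36
[[0.0, 0.21, 0, 0, 0, 0, 15], [0.02, 0.21, 0, 0, 0, 0, 15], [0.02, 0.21, 0, 0, 0, 0, 15], [0.04, 0.2, 0, 0, 0, 0, 15], [0.04, 0.21, 0, 0, 0, 0, 15], [0.05, 0.2, 0, 0, 0, 0, 15], [0.05, 0.2, 0, 0, 0, 0, 15], [0.07, 0.2, 0, 0, 0, 0, 15], [0.07, 0.2, 0, 0, 0, 0, 15], [0.07, 0.2, 0, 0, 0, 0, 15], [0.09, 0.19, 0, 0, 0, 0, 15], [0.09, 0.19, 0, 0, 0, 0, 15], [0.09, 0.18, 0, 0, 0, 0, 15], [0.11, 0.18, 0, 0, 0, 0, 15], [0.11, 0.18, 0, 0, 0, 0, 15], [0.11, 0.18, 0, 0, 0, 0, 15], [0.12, 0.17, 0, 0, 0, 0, 15], [0.13, 0.16, 0, 0, 0, 0, 15], [0.13, 0.17, 0, 0, 0, 0, 15], [0.14, 0.15, 0, 0, 0, 0, 15], [0.15, 0.15, 0, 0, 0, 0, 15], [0.15, 0.15, 0, 0, 0, 0, 15], [0.15, 0.14, 0, 0, 0, 0, 15], [0.16, 0.14, 0, 0, 0, 0, 15]]
```

Tracking is clean, with drag at about 2.8 N. Continuing with the force guard.

```bash
C="python3 chk.py"
python3 -m jog '[[0,0.21,0,0,0,0,15],[0.02,0.21,0,0,0,0,15]]' >/dev/null; $C &&
python3 -m jog '[[0.02,0.21,0,0,0,0,15],[0.04,0.20,0,0,0,0,15]]' >/dev/null && $C &&
python3 -m jog '[[0.04,0.21,0,0,0,0,15],[0.05,0.20,0,0,0,0,15]]' >/dev/null && $C &&
python3 -m jog '[[0.05,0.20,0,0,0,0,15],[0.07,0.20,0,0,0,0,15]]' >/dev/null && $C &&
python3 -m jog '[[0.07,0.20,0,0,0,0,15],[0.07,0.20,0,0,0,0,15]]' >/dev/null && $C &&
python3 -m jog '[[0.09,0.19,0,0,0,0,15],[0.09,0.19,0,0,0,0,15]]' >/dev/null && $C &&
python3 -m jog '[[0.09,0.18,0,0,0,0,15],[0.11,0.18,0,0,0,0,15]]' >/dev/null && $C &&
python3 -m jog '[[0.11,0.18,0,0,0,0,15],[0.11,0.18,0,0,0,0,15]]' >/dev/null && $C &&
python3 -m jog '[[0.12,0.17,0,0,0,0,15],[0.13,0.16,0,0,0,0,15]]' >/dev/null && $C &&
python3 -m jog '[[0.13,0.17,0,0,0,0,15],[0.14,0.15,0,0,0,0,15]]' >/dev/null && $C &&
python3 -m jog '[[0.15,0.15,0,0,0,0,15],[0.15,0.15,0,0,0,0,15]]' >/dev/null && $C &&
python3 -m jog '[[0.15,0.14,0,0,0,0,15],[0.16,0.14,0,0,0,0,15]]' >/dev/null && $C
python3 plan.py 512.9 102.6 2 24
```

```text
t 8.10 th 6.30 R 59.92 fr -0.70 ft -2.96
t 8.30 th 10.25 R 59.93 fr -0.71 ft -2.75
t 8.50 th 14.28 R 59.93 fr 0.88 ft -3.51
t 8.70 th 18.26 R 59.89 fr 0.86 ft -2.50
t 8.90 th 22.31 R 59.95 fr -0.07 ft -2.67
t 9.10 th 26.34 R 59.91 fr -0.28 ft -3.02
t 9.30 th 30.28 R 59.89 fr 1.14 ft -3.52
t 9.50 th 34.35 R 59.91 fr 0.63 ft -2.69
t 9.70 th 38.31 R 59.87 fr 1.48 ft -2.62
t 9.90 th 42.33 R 59.87 fr 1.22 ft -2.66
t 10.10 th 46.38 R 59.82 fr 3.05 ft -2.68
t 10.30 th 50.41 R 59.85 fr 1.74 ft -3.27
t 10.30 p 551.04 148.72 z 170.5 th 50.41 R 59.85 fr 1.74 ft -3.27 fz 3.4 gap 23.39
[[0.14, 0.16, 0, 0, 0, 0, 15], [0.17, 0.12, 0, 0, 0, 0, 15], [0.17, 0.12, 0, 0, 0, 0, 15], [0.18, 0.11, 0, 0, 0, 0, 15], [0.18, 0.11, 0, 0, 0, 0, 15], [0.19, 0.09, 0, 0, 0, 0, 15], [0.18, 0.1, 0, 0, 0, 0, 15], [0.2, 0.08, 0, 0, 0, 0, 15], [0.19, 0.08, 0, 0, 0, 0, 15], [0.2, 0.07, 0, 0, 0, 0, 15], [0.2, 0.07, 0, 0, 0, 0, 15], [0.2, 0.06, 0, 0, 0, 0, 15], [0.2, 0.05, 0, 0, 0, 0, 15], [0.2, 0.04, 0, 0, 0, 0, 15], [0.21, 0.04, 0, 0, 0, 0, 15], [0.21, 0.03, 0, 0, 0, 0, 15], [0.21, 0.03, 0, 0, 0, 0, 15], [0.2, 0.01, 0, 0, 0, 0, 15], [0.21, 0.01, 0, 0, 0, 0, 15], [0.21, 0.0, 0, 0, 0, 0, 15], [0.21, -0.01, 0, 0, 0, 0, 15], [0.21, -0.01, 0, 0, 0, 0, 15], [0.21, -0.02, 0, 0, 0, 0, 15], [0.21, -0.03, 0, 0, 0, 0, 15]]
```

```bash
C="python3 chk.py"
python3 -m jog '[[0.14,0.16,0,0,0,0,15],[0.17,0.12,0,0,0,0,15]]' >/dev/null; $C &&
python3 -m jog '[[0.17,0.12,0,0,0,0,15],[0.18,0.11,0,0,0,0,15]]' >/dev/null && $C &&
python3 -m jog '[[0.18,0.11,0,0,0,0,15],[0.19,0.09,0,0,0,0,15]]' >/dev/null && $C &&
python3 -m jog '[[0.18,0.10,0,0,0,0,15],[0.20,0.08,0,0,0,0,15]]' >/dev/null && $C &&
python3 -m jog '[[0.19,0.08,0,0,0,0,15],[0.20,0.07,0,0,0,0,15]]' >/dev/null && $C &&
python3 -m jog '[[0.20,0.07,0,0,0,0,15],[0.20,0.06,0,0,0,0,15]]' >/dev/null && $C &&
python3 -m jog '[[0.20,0.05,0,0,0,0,15],[0.20,0.04,0,0,0,0,15]]' >/dev/null && $C &&
python3 -m jog '[[0.21,0.04,0,0,0,0,15],[0.21,0.03,0,0,0,0,15]]' >/dev/null && $C &&
python3 -m jog '[[0.21,0.03,0,0,0,0,15],[0.20,0.01,0,0,0,0,15]]' >/dev/null && $C &&
python3 -m jog '[[0.21,0.01,0,0,0,0,15],[0.21,0,0,0,0,0,15]]' >/dev/null && $C &&
python3 -m jog '[[0.21,-0.01,0,0,0,0,15],[0.21,-0.01,0,0,0,0,15]]' >/dev/null && $C &&
python3 -m jog '[[0.21,-0.02,0,0,0,0,15],[0.21,-0.03,0,0,0,0,15]]' >/dev/null && $C
python3 plan.py 512.9 102.6 2 24
```

```text
t 10.50 th 54.41 R 59.96 fr 0.87 ft -3.08
t 10.70 th 58.38 R 59.96 fr 1.26 ft -2.75
t 10.90 th 62.42 R 59.96 fr 0.62 ft -2.47
t 11.10 th 66.44 R 59.96 fr 1.99 ft -2.64
t 11.30 th 70.43 R 59.93 fr 2.16 ft -3.43
t 11.50 th 74.48 R 59.97 fr 2.93 ft -2.27
t 11.70 th 78.39 R 59.92 fr 3.86 ft -2.94
t 11.90 th 82.50 R 59.93 fr 4.55 ft -3.63
t 12.10 th 86.47 R 59.95 fr 4.65 ft -2.65
t 12.30 th 90.50 R 59.91 fr 4.20 ft -2.03
t 12.50 th 94.58 R 59.95 fr 4.38 ft -2.23
t 12.70 th 98.64 R 59.97 fr 5.59 ft -3.14
t 12.70 p 503.89 161.89 z 170.5 th 98.64 R 59.97 fr 5.59 ft -3.14 fz 4.8 gap 23.25
[[0.22, 0.03, 0, 0, 0, 0, 15], [0.2, -0.05, 0, 0, 0, 0, 15], [0.2, -0.05, 0, 0, 0, 0, 15], [0.21, -0.05, 0, 0, 0, 0, 15], [0.2, -0.07, 0, 0, 0, 0, 15], [0.19, -0.07, 0, 0, 0, 0, 15], [0.2, -0.08, 0, 0, 0, 0, 15], [0.19, -0.08, 0, 0, 0, 0, 15], [0.19, -0.1, 0, 0, 0, 0, 15], [0.18, -0.09, 0, 0, 0, 0, 15], [0.18, -0.11, 0, 0, 0, 0, 15], [0.18, -0.11, 0, 0, 0, 0, 15], [0.17, -0.12, 0, 0, 0, 0, 15], [0.17, -0.12, 0, 0, 0, 0, 15], [0.17, -0.13, 0, 0, 0, 0, 15], [0.16, -0.13, 0, 0, 0, 0, 15], [0.15, -0.14, 0, 0, 0, 0, 15], [0.15, -0.15, 0, 0, 0, 0, 15], [0.15, -0.15, 0, 0, 0, 0, 15], [0.14, -0.15, 0, 0, 0, 0, 15], [0.14, -0.16, 0, 0, 0, 0, 15], [0.12, -0.17, 0, 0, 0, 0, 15], [0.13, -0.17, 0, 0, 0, 0, 15], [0.11, -0.17, 0, 0, 0, 0, 15]]
```

```bash
C="python3 chk.py"
python3 -m jog '[[0.22,0.03,0,0,0,0,15],[0.20,-0.05,0,0,0,0,15]]' >/dev/null; $C &&
python3 -m jog '[[0.20,-0.05,0,0,0,0,15],[0.21,-0.05,0,0,0,0,15]]' >/dev/null && $C &&
python3 -m jog '[[0.20,-0.07,0,0,0,0,15],[0.19,-0.07,0,0,0,0,15]]' >/dev/null && $C &&
python3 -m jog '[[0.20,-0.08,0,0,0,0,15],[0.19,-0.08,0,0,0,0,15]]' >/dev/null && $C &&
python3 -m jog '[[0.19,-0.10,0,0,0,0,15],[0.18,-0.09,0,0,0,0,15]]' >/dev/null && $C &&
python3 -m jog '[[0.18,-0.11,0,0,0,0,15],[0.18,-0.11,0,0,0,0,15]]' >/dev/null && $C &&
python3 -m jog '[[0.17,-0.12,0,0,0,0,15],[0.17,-0.12,0,0,0,0,15]]' >/dev/null && $C &&
python3 -m jog '[[0.17,-0.13,0,0,0,0,15],[0.16,-0.13,0,0,0,0,15]]' >/dev/null && $C &&
python3 -m jog '[[0.15,-0.14,0,0,0,0,15],[0.15,-0.15,0,0,0,0,15]]' >/dev/null && $C &&
python3 -m jog '[[0.15,-0.15,0,0,0,0,15],[0.14,-0.15,0,0,0,0,15]]' >/dev/null && $C &&
python3 -m jog '[[0.14,-0.16,0,0,0,0,15],[0.12,-0.17,0,0,0,0,15]]' >/dev/null && $C &&
python3 -m jog '[[0.13,-0.17,0,0,0,0,15],[0.11,-0.17,0,0,0,0,15]]' >/dev/null && $C
python3 plan.py 512.9 102.6 2 16
```

```text
t 12.90 th 102.65 R 60.14 fr 1.24 ft -3.25
t 13.10 th 105.97 R 60.14 fr 0.77 ft -9.22
t 13.10 p 496.35 160.42 z 170.6 th 105.97 R 60.14 fr 0.77 ft -9.22 fz 0.8 gap 23.22
[[0.2, -0.07, 0, 0, 0, 0, 15], [0.19, -0.07, 0, 0, 0, 0, 15], [0.2, -0.08, 0, 0, 0, 0, 15], [0.19, -0.09, 0, 0, 0, 0, 15], [0.19, -0.09, 0, 0, 0, 0, 15], [0.18, -0.1, 0, 0, 0, 0, 15], [0.18, -0.1, 0, 0, 0, 0, 15], [0.18, -0.11, 0, 0, 0, 0, 15], [0.18, -0.12, 0, 0, 0, 0, 15], [0.17, -0.12, 0, 0, 0, 0, 15], [0.16, -0.13, 0, 0, 0, 0, 15], [0.16, -0.13, 0, 0, 0, 0, 15], [0.16, -0.14, 0, 0, 0, 0, 15], [0.15, -0.15, 0, 0, 0, 0, 15], [0.14, -0.15, 0, 0, 0, 0, 15], [0.14, -0.16, 0, 0, 0, 0, 15]]
```

```bash
python3 -m jog '[[0,0,0,0,0,0,15]]' >/dev/null;python3 chk.py; python3 -m jog '[[0,0,0,0,0,0,15],[0,0,0,0,0,0,15]]' >/dev/null;python3 chk.py
python3 -m jog '[[-0.03,0.01,0,0,0,0,15],[0,0,0,0,0,0,15]]' >/dev/null;python3 chk.py
python3 -m jog '[[0,0,0,0,0,0,15],[0,0,0,0,0,0,15]]' >/dev/null;python3 chk.py
```

```text
t 13.20 th 105.91 R 60.15 fr 1.35 ft -9.09
t 13.40 th 105.78 R 60.11 fr 0.95 ft -9.31
t 13.60 th 105.49 R 60.11 fr 1.09 ft -8.09
t 13.80 th 105.51 R 60.12 fr 1.87 ft -9.16
```

The stop was met at about 105.7° with about 9 N in total (drag included). I'll back off in tiny steps so the clockwise-side reference angle comes from the force reversal.

```bash

for i in 1; do
python3 -m jog '[[-0.03,0.01,0,0,0,0,15],[0,0,0,0,0,0,15]]' >/dev/null;python3 chk.py
python3 -m jog '[[-0.03,0.01,0,0,0,0,15],[0,0,0,0,0,0,15]]' >/dev/null;python3 chk.py
python3 -m jog '[[-0.03,0.01,0,0,0,0,15],[0,0,0,0,0,0,15]]' >/dev/null;python3 chk.py
python3 -m jog '[[-0.03,0.01,0,0,0,0,15],[0,0,0,0,0,0,15]]' >/dev/null;python3 chk.py
python3 -m jog '[[-0.03,0.01,0,0,0,0,15],[0,0,0,0,0,0,15]]' >/dev/null;python3 chk.py
done
```

```text
t 14.00 th 105.26 R 60.13 fr 1.64 ft -8.48
t 14.20 th 104.99 R 60.13 fr 0.58 ft -7.56
t 14.40 th 104.74 R 60.13 fr 0.18 ft -7.67
t 14.60 th 104.49 R 60.18 fr 0.41 ft -7.06
t 14.80 th 104.24 R 60.15 fr 0.80 ft -7.24
```

```bash

python3 -m jog '[[-0.03,0.01,0,0,0,0,15],[0,0,0,0,0,0,15]]' >/dev/null;python3 chk.py
python3 -m jog '[[-0.03,0.01,0,0,0,0,15],[0,0,0,0,0,0,15]]' >/dev/null;python3 chk.py
python3 -m jog '[[-0.03,0.01,0,0,0,0,15],[0,0,0,0,0,0,15]]' >/dev/null;python3 chk.py
python3 -m jog '[[-0.03,0.01,0,0,0,0,15],[0,0,0,0,0,0,15]]' >/dev/null;python3 chk.py
python3 -m jog '[[-0.03,0.01,0,0,0,0,15],[0,0,0,0,0,0,15]]' >/dev/null;python3 chk.py
python3 -m jog '[[-0.03,0.01,0,0,0,0,15],[0,0,0,0,0,0,15]]' >/dev/null;python3 chk.py
```

```text
t 15.00 th 104.00 R 60.14 fr 0.93 ft -6.16
t 15.20 th 103.74 R 60.16 fr 0.41 ft -6.35
t 15.40 th 103.60 R 60.17 fr -0.20 ft -5.39
t 15.60 th 103.49 R 60.24 fr -1.30 ft -3.00
t 15.80 th 103.31 R 60.29 fr -1.18 ft -2.23
t 16.00 th 103.09 R 60.32 fr -3.05 ft 0.32
```

The knee is clear: firm contact lies between 103.65° (−6 N) and 103.1° (0 N). So the knob meets the stop at 103.1°, and knob angle ≈ measured angle + 0.09·ft. Now the three clockwise turns.

```bash
python3 plan.py 512.9 102.6 -10 16
```

```text
t 16.00 p 499.23 161.35 z 170.3 th 103.09 R 60.32 fr -3.05 ft 0.32 fz 4.3 gap 23.35
[[-1.05, 0.08, 0, 0, 0, 0, 15], [-1.05, -0.03, 0, 0, 0, 0, 15], [-1.02, -0.22, 0, 0, 0, 0, 15], [-0.97, -0.39, 0, 0, 0, 0, 15], [-0.89, -0.55, 0, 0, 0, 0, 15], [-0.77, -0.7, 0, 0, 0, 0, 15], [-0.65, -0.83, 0, 0, 0, 0, 15], [-0.49, -0.92, 0, 0, 0, 0, 15], [-0.33, -0.99, 0, 0, 0, 0, 15], [-0.14, -1.04, 0, 0, 0, 0, 15], [0.03, -1.04, 0, 0, 0, 0, 15], [0.22, -1.03, 0, 0, 0, 0, 15], [0.39, -0.97, 0, 0, 0, 0, 15], [0.55, -0.88, 0, 0, 0, 0, 15], [0.7, -0.78, 0, 0, 0, 0, 15], [0.83, -0.65, 0, 0, 0, 0, 15]]
```

```bash
python3 -m jog '[[-1.05,0.08,0,0,0,0,15],[-1.05,-0.03,0,0,0,0,15],[-1.02,-0.22,0,0,0,0,15],[-0.97,-0.39,0,0,0,0,15],[-0.89,-0.55,0,0,0,0,15],[-0.77,-0.70,0,0,0,0,15],[-0.65,-0.83,0,0,0,0,15],[-0.49,-0.92,0,0,0,0,15]]'; python3 plan.py 512.9 102.6 -10 16
```

```text
clock: 16.8
eef_pos: [568.2, 126.5, 170.2]
eef_rot: [3.14, -0.002, -3.141]
wrist_force: [-3.5, 3.6, 3.6]
finger_gap: 23.5
t 16.80 p 568.15 126.54 z 170.2 th 23.43 R 60.22 fr -1.74 ft 4.71 fz 3.6 gap 23.51
[[-0.28, -1.01, 0, 0, 0, 0, 15], [-0.15, -1.04, 0, 0, 0, 0, 15], [0.04, -1.04, 0, 0, 0, 0, 15], [0.22, -1.03, 0, 0, 0, 0, 15], [0.39, -0.96, 0, 0, 0, 0, 15], [0.56, -0.89, 0, 0, 0, 0, 15], [0.7, -0.78, 0, 0, 0, 0, 15], [0.82, -0.64, 0, 0, 0, 0, 15], [0.93, -0.49, 0, 0, 0, 0, 15], [0.99, -0.32, 0, 0, 0, 0, 15], [1.04, -0.15, 0, 0, 0, 0, 15], [1.04, 0.04, 0, 0, 0, 0, 15], [1.03, 0.22, 0, 0, 0, 0, 15], [0.96, 0.39, 0, 0, 0, 0, 15], [0.89, 0.56, 0, 0, 0, 0, 15], [0.78, 0.7, 0, 0, 0, 0, 15]]
```

```bash
python3 -m jog '[[-0.28,-1.01,0,0,0,0,15],[-0.15,-1.04,0,0,0,0,15],[0.04,-1.04,0,0,0,0,15],[0.22,-1.03,0,0,0,0,15],[0.39,-0.96,0,0,0,0,15],[0.56,-0.89,0,0,0,0,15],[0.70,-0.78,0,0,0,0,15],[0.82,-0.64,0,0,0,0,15]]' >/dev/null; python3 plan.py 512.9 102.6 -10 16
```

```text
t 17.60 p 544.63 51.50 z 170.3 th -58.16 R 60.15 fr -4.27 ft 3.66 fz 0.1 gap 23.34
[[0.97, -0.41, 0, 0, 0, 0, 15], [1.0, -0.3, 0, 0, 0, 0, 15], [1.04, -0.12, 0, 0, 0, 0, 15], [1.05, 0.07, 0, 0, 0, 0, 15], [1.01, 0.24, 0, 0, 0, 0, 15], [0.96, 0.42, 0, 0, 0, 0, 15], [0.87, 0.58, 0, 0, 0, 0, 15], [0.76, 0.72, 0, 0, 0, 0, 15], [0.62, 0.84, 0, 0, 0, 0, 15], [0.47, 0.94, 0, 0, 0, 0, 15], [0.29, 1.0, 0, 0, 0, 0, 15], [0.12, 1.04, 0, 0, 0, 0, 15], [-0.06, 1.04, 0, 0, 0, 0, 15], [-0.25, 1.02, 0, 0, 0, 0, 15], [-0.42, 0.96, 0, 0, 0, 0, 15], [-0.57, 0.87, 0, 0, 0, 0, 15]]
```

```bash
python3 -m jog '[[0.97,-0.41,0,0,0,0,15],[1.0,-0.3,0,0,0,0,15],[1.04,-0.12,0,0,0,0,15],[1.05,0.07,0,0,0,0,15],[1.01,0.24,0,0,0,0,15],[0.96,0.42,0,0,0,0,15],[0.87,0.58,0,0,0,0,15],[0.76,0.72,0,0,0,0,15]]' >/dev/null; python3 plan.py 512.9 102.6 -10 16
```

```text
t 18.40 p 467.57 63.01 z 170.4 th -138.86 R 60.18 fr 1.60 ft 4.94 fz 2.7 gap 23.33
[[0.61, 0.85, 0, 0, 0, 0, 15], [0.45, 0.94, 0, 0, 0, 0, 15], [0.28, 1.01, 0, 0, 0, 0, 15], [0.1, 1.04, 0, 0, 0, 0, 15], [-0.08, 1.04, 0, 0, 0, 0, 15], [-0.26, 1.02, 0, 0, 0, 0, 15], [-0.43, 0.95, 0, 0, 0, 0, 15], [-0.59, 0.86, 0, 0, 0, 0, 15], [-0.73, 0.75, 0, 0, 0, 0, 15], [-0.85, 0.61, 0, 0, 0, 0, 15], [-0.94, 0.45, 0, 0, 0, 0, 15], [-1.01, 0.28, 0, 0, 0, 0, 15], [-1.04, 0.11, 0, 0, 0, 0, 15], [-1.04, -0.08, 0, 0, 0, 0, 15], [-1.02, -0.26, 0, 0, 0, 0, 15], [-0.95, -0.44, 0, 0, 0, 0, 15]]
```

```bash
python3 -m jog '[[0.61,0.85,0,0,0,0,15],[0.45,0.94,0,0,0,0,15],[0.28,1.01,0,0,0,0,15],[0.1,1.04,0,0,0,0,15],[-0.08,1.04,0,0,0,0,15],[-0.26,1.02,0,0,0,0,15],[-0.43,0.95,0,0,0,0,15],[-0.59,0.86,0,0,0,0,15]]' >/dev/null; python3 plan.py 512.9 102.6 -10 16
```

```text
t 19.20 p 466.55 140.99 z 170.4 th 140.37 R 60.18 fr 2.60 ft 3.33 fz 5.9 gap 23.37
[[-0.73, 0.75, 0, 0, 0, 0, 15], [-0.86, 0.6, 0, 0, 0, 0, 15], [-0.95, 0.44, 0, 0, 0, 0, 15], [-1.01, 0.27, 0, 0, 0, 0, 15], [-1.04, 0.09, 0, 0, 0, 0, 15], [-1.04, -0.09, 0, 0, 0, 0, 15], [-1.01, -0.27, 0, 0, 0, 0, 15], [-0.95, -0.44, 0, 0, 0, 0, 15], [-0.85, -0.6, 0, 0, 0, 0, 15], [-0.74, -0.74, 0, 0, 0, 0, 15], [-0.6, -0.86, 0, 0, 0, 0, 15], [-0.45, -0.95, 0, 0, 0, 0, 15], [-0.27, -1.01, 0, 0, 0, 0, 15], [-0.09, -1.04, 0, 0, 0, 0, 15], [0.09, -1.04, 0, 0, 0, 0, 15], [0.27, -1.01, 0, 0, 0, 0, 15]]
```

```bash
python3 -m jog '[[-0.73,0.75,0,0,0,0,15],[-0.86,0.6,0,0,0,0,15],[-0.95,0.44,0,0,0,0,15],[-1.01,0.27,0,0,0,0,15],[-1.04,0.09,0,0,0,0,15],[-1.04,-0.09,0,0,0,0,15],[-1.01,-0.27,0,0,0,0,15],[-0.95,-0.44,0,0,0,0,15]]' >/dev/null; python3 plan.py 512.9 102.6 -10 16
```

```text
t 20.00 p 544.14 154.16 z 170.3 th 58.79 R 60.28 fr -3.51 ft 3.61 fz 2.6 gap 23.53
[[-0.8, -0.68, 0, 0, 0, 0, 15], [-0.72, -0.76, 0, 0, 0, 0, 15], [-0.58, -0.87, 0, 0, 0, 0, 15], [-0.41, -0.96, 0, 0, 0, 0, 15], [-0.25, -1.02, 0, 0, 0, 0, 15], [-0.06, -1.04, 0, 0, 0, 0, 15], [0.12, -1.04, 0, 0, 0, 0, 15], [0.3, -1.01, 0, 0, 0, 0, 15], [0.47, -0.93, 0, 0, 0, 0, 15], [0.62, -0.84, 0, 0, 0, 0, 15], [0.76, -0.72, 0, 0, 0, 0, 15], [0.87, -0.58, 0, 0, 0, 0, 15], [0.96, -0.41, 0, 0, 0, 0, 15], [1.02, -0.24, 0, 0, 0, 0, 15], [1.04, -0.07, 0, 0, 0, 0, 15], [1.04, 0.12, 0, 0, 0, 0, 15]]
```

Total is 404° (turn 2 under way).

```bash
python3 -m jog '[[-0.8,-0.68,0,0,0,0,15],[-0.72,-0.76,0,0,0,0,15],[-0.58,-0.87,0,0,0,0,15],[-0.41,-0.96,0,0,0,0,15],[-0.25,-1.02,0,0,0,0,15],[-0.06,-1.04,0,0,0,0,15],[0.12,-1.04,0,0,0,0,15],[0.3,-1.01,0,0,0,0,15]]' >/dev/null; python3 plan.py 512.9 102.6 -10 16
```

```text
t 20.80 p 568.19 79.77 z 170.5 th -22.43 R 59.82 fr 0.52 ft 3.55 fz 1.8 gap 23.17
[[0.47, -0.93, 0, 0, 0, 0, 15], [0.64, -0.83, 0, 0, 0, 0, 15], [0.77, -0.7, 0, 0, 0, 0, 15], [0.89, -0.56, 0, 0, 0, 0, 15], [0.97, -0.4, 0, 0, 0, 0, 15], [1.02, -0.22, 0, 0, 0, 0, 15], [1.04, -0.04, 0, 0, 0, 0, 15], [1.04, 0.15, 0, 0, 0, 0, 15], [0.99, 0.32, 0, 0, 0, 0, 15], [0.93, 0.48, 0, 0, 0, 0, 15], [0.83, 0.65, 0, 0, 0, 0, 15], [0.7, 0.77, 0, 0, 0, 0, 15], [0.56, 0.89, 0, 0, 0, 0, 15], [0.39, 0.96, 0, 0, 0, 0, 15], [0.22, 1.03, 0, 0, 0, 0, 15], [0.04, 1.04, 0, 0, 0, 0, 15]]
```

```bash
python3 -m jog '[[0.47,-0.93,0,0,0,0,15],[0.64,-0.83,0,0,0,0,15],[0.77,-0.7,0,0,0,0,15],[0.89,-0.56,0,0,0,0,15],[0.97,-0.4,0,0,0,0,15],[1.02,-0.22,0,0,0,0,15],[1.04,-0.04,0,0,0,0,15],[1.04,0.15,0,0,0,0,15]]' >/dev/null; python3 plan.py 512.9 102.6 -10 16
```

```text
t 21.60 p 498.88 44.24 z 170.5 th -103.51 R 60.02 fr 2.62 ft 4.77 fz 0.6 gap 23.61
[[1.0, 0.31, 0, 0, 0, 0, 15], [0.91, 0.51, 0, 0, 0, 0, 15], [0.81, 0.66, 0, 0, 0, 0, 15], [0.69, 0.79, 0, 0, 0, 0, 15], [0.54, 0.9, 0, 0, 0, 0, 15], [0.37, 0.97, 0, 0, 0, 0, 15], [0.2, 1.03, 0, 0, 0, 0, 15], [0.02, 1.05, 0, 0, 0, 0, 15], [-0.17, 1.03, 0, 0, 0, 0, 15], [-0.34, 0.99, 0, 0, 0, 0, 15], [-0.5, 0.91, 0, 0, 0, 0, 15], [-0.66, 0.81, 0, 0, 0, 0, 15], [-0.79, 0.69, 0, 0, 0, 0, 15], [-0.9, 0.54, 0, 0, 0, 0, 15], [-0.98, 0.37, 0, 0, 0, 0, 15], [-1.02, 0.2, 0, 0, 0, 0, 15]]
```

```bash
python3 -m jog '[[1.0,0.31,0,0,0,0,15],[0.91,0.51,0,0,0,0,15],[0.81,0.66,0,0,0,0,15],[0.69,0.79,0,0,0,0,15],[0.54,0.9,0,0,0,0,15],[0.37,0.97,0,0,0,0,15],[0.2,1.03,0,0,0,0,15],[0.02,1.05,0,0,0,0,15]]' >/dev/null; python3 plan.py 512.9 102.6 -10 16
```

```text
t 22.40 p 452.80 107.32 z 170.4 th 175.51 R 60.28 fr 1.34 ft 3.87 fz 3.0 gap 23.37
[[-0.19, 1.03, 0, 0, 0, 0, 15], [-0.36, 0.98, 0, 0, 0, 0, 15], [-0.52, 0.91, 0, 0, 0, 0, 15], [-0.67, 0.8, 0, 0, 0, 0, 15], [-0.8, 0.68, 0, 0, 0, 0, 15], [-0.91, 0.52, 0, 0, 0, 0, 15], [-0.98, 0.36, 0, 0, 0, 0, 15], [-1.03, 0.18, 0, 0, 0, 0, 15], [-1.04, 0.0, 0, 0, 0, 0, 15], [-1.03, -0.18, 0, 0, 0, 0, 15], [-0.99, -0.35, 0, 0, 0, 0, 15], [-0.9, -0.52, 0, 0, 0, 0, 15], [-0.81, -0.67, 0, 0, 0, 0, 15], [-0.67, -0.8, 0, 0, 0, 0, 15], [-0.52, -0.91, 0, 0, 0, 0, 15], [-0.36, -0.98, 0, 0, 0, 0, 15]]
```

Total is 647.6°.

```bash
python3 -m jog '[[-0.19,1.03,0,0,0,0,15],[-0.36,0.98,0,0,0,0,15],[-0.52,0.91,0,0,0,0,15],[-0.67,0.8,0,0,0,0,15],[-0.8,0.68,0,0,0,0,15],[-0.91,0.52,0,0,0,0,15],[-0.98,0.36,0,0,0,0,15],[-1.03,0.18,0,0,0,0,15]]' >/dev/null; python3 plan.py 512.9 102.6 -10 16
```

```text
t 23.20 p 507.86 162.53 z 170.4 th 94.80 R 60.14 fr 0.69 ft 3.92 fz 4.6 gap 23.37
[[-1.05, -0.02, 0, 0, 0, 0, 15], [-1.02, -0.19, 0, 0, 0, 0, 15], [-0.98, -0.37, 0, 0, 0, 0, 15], [-0.9, -0.53, 0, 0, 0, 0, 15], [-0.8, -0.68, 0, 0, 0, 0, 15], [-0.66, -0.81, 0, 0, 0, 0, 15], [-0.51, -0.91, 0, 0, 0, 0, 15], [-0.35, -0.99, 0, 0, 0, 0, 15], [-0.17, -1.03, 0, 0, 0, 0, 15], [0.01, -1.05, 0, 0, 0, 0, 15], [0.19, -1.02, 0, 0, 0, 0, 15], [0.37, -0.98, 0, 0, 0, 0, 15], [0.53, -0.9, 0, 0, 0, 0, 15], [0.68, -0.8, 0, 0, 0, 0, 15], [0.81, -0.66, 0, 0, 0, 0, 15], [0.91, -0.51, 0, 0, 0, 0, 15]]
```

Total is 728.3°, so two turns are complete and the third has begun.

```bash
python3 -m jog '[[-1.05,-0.02,0,0,0,0,15],[-1.02,-0.19,0,0,0,0,15],[-0.98,-0.37,0,0,0,0,15],[-0.9,-0.53,0,0,0,0,15],[-0.8,-0.68,0,0,0,0,15],[-0.66,-0.81,0,0,0,0,15],[-0.51,-0.91,0,0,0,0,15],[-0.35,-0.99,0,0,0,0,15]]' >/dev/null; python3 plan.py 512.9 102.6 -10 16
```

```text
t 24.00 p 571.54 116.48 z 170.3 th 13.32 R 60.26 fr -4.95 ft 4.26 fz 3.1 gap 23.45
[[-0.06, -1.05, 0, 0, 0, 0, 15], [0.03, -1.05, 0, 0, 0, 0, 15], [0.22, -1.02, 0, 0, 0, 0, 15], [0.4, -0.97, 0, 0, 0, 0, 15], [0.55, -0.89, 0, 0, 0, 0, 15], [0.71, -0.77, 0, 0, 0, 0, 15], [0.82, -0.64, 0, 0, 0, 0, 15], [0.93, -0.49, 0, 0, 0, 0, 15], [0.99, -0.32, 0, 0, 0, 0, 15], [1.04, -0.15, 0, 0, 0, 0, 15], [1.04, 0.04, 0, 0, 0, 0, 15], [1.02, 0.22, 0, 0, 0, 0, 15], [0.97, 0.39, 0, 0, 0, 0, 15], [0.89, 0.56, 0, 0, 0, 0, 15], [0.78, 0.7, 0, 0, 0, 0, 15], [0.64, 0.83, 0, 0, 0, 0, 15]]
```

```bash
python3 -m jog '[[-0.06,-1.05,0,0,0,0,15],[0.03,-1.05,0,0,0,0,15],[0.22,-1.02,0,0,0,0,15],[0.4,-0.97,0,0,0,0,15],[0.55,-0.89,0,0,0,0,15],[0.71,-0.77,0,0,0,0,15],[0.82,-0.64,0,0,0,0,15],[0.93,-0.49,0,0,0,0,15]]' >/dev/null; python3 plan.py 512.9 102.6 -10 16
```

```text
t 24.80 p 535.47 47.17 z 170.6 th -67.85 R 59.85 fr 0.83 ft 3.90 fz -1.8 gap 23.65
[[0.99, -0.32, 0, 0, 0, 0, 15], [1.04, -0.13, 0, 0, 0, 0, 15], [1.05, 0.06, 0, 0, 0, 0, 15], [1.01, 0.24, 0, 0, 0, 0, 15], [0.96, 0.42, 0, 0, 0, 0, 15], [0.88, 0.57, 0, 0, 0, 0, 15], [0.76, 0.72, 0, 0, 0, 0, 15], [0.63, 0.83, 0, 0, 0, 0, 15], [0.47, 0.94, 0, 0, 0, 0, 15], [0.3, 1.0, 0, 0, 0, 0, 15], [0.12, 1.04, 0, 0, 0, 0, 15], [-0.06, 1.04, 0, 0, 0, 0, 15], [-0.24, 1.02, 0, 0, 0, 0, 15], [-0.41, 0.96, 0, 0, 0, 0, 15], [-0.58, 0.88, 0, 0, 0, 0, 15], [-0.71, 0.76, 0, 0, 0, 0, 15]]
```

Total is 891°.

```bash
python3 -m jog '[[0.99,-0.32,0,0,0,0,15],[1.04,-0.13,0,0,0,0,15],[1.05,0.06,0,0,0,0,15],[1.01,0.24,0,0,0,0,15],[0.96,0.42,0,0,0,0,15],[0.88,0.57,0,0,0,0,15],[0.76,0.72,0,0,0,0,15],[0.63,0.83,0,0,0,0,15]]' >/dev/null; python3 plan.py 512.9 102.6 -10 16
```

```text
t 25.60 p 461.31 71.45 z 170.4 th -148.88 R 60.26 fr -0.62 ft 4.69 fz 1.4 gap 23.18
[[0.42, 0.96, 0, 0, 0, 0, 15], [0.29, 1.01, 0, 0, 0, 0, 15], [0.1, 1.04, 0, 0, 0, 0, 15], [-0.08, 1.04, 0, 0, 0, 0, 15], [-0.26, 1.01, 0, 0, 0, 0, 15], [-0.43, 0.96, 0, 0, 0, 0, 15], [-0.59, 0.86, 0, 0, 0, 0, 15], [-0.74, 0.75, 0, 0, 0, 0, 15], [-0.85, 0.61, 0, 0, 0, 0, 15], [-0.94, 0.45, 0, 0, 0, 0, 15], [-1.01, 0.28, 0, 0, 0, 0, 15], [-1.04, 0.1, 0, 0, 0, 0, 15], [-1.04, -0.08, 0, 0, 0, 0, 15], [-1.01, -0.26, 0, 0, 0, 0, 15], [-0.95, -0.43, 0, 0, 0, 0, 15], [-0.87, -0.59, 0, 0, 0, 0, 15]]
```

```bash
python3 -m jog '[[0.42,0.96,0,0,0,0,15],[0.29,1.01,0,0,0,0,15],[0.1,1.04,0,0,0,0,15],[-0.08,1.04,0,0,0,0,15],[-0.26,1.01,0,0,0,0,15],[-0.43,0.96,0,0,0,0,15],[-0.59,0.86,0,0,0,0,15],[-0.74,0.75,0,0,0,0,15]]' >/dev/null; python3 plan.py 512.9 102.6 -4 8
```

```text
t 26.40 p 474.21 148.72 z 170.4 th 130.00 R 60.20 fr 1.21 ft 3.50 fz 3.9 gap 23.38
[[-0.34, 0.25, 0, 0, 0, 0, 15], [-0.34, 0.23, 0, 0, 0, 0, 15], [-0.37, 0.21, 0, 0, 0, 0, 15], [-0.38, 0.18, 0, 0, 0, 0, 15], [-0.39, 0.15, 0, 0, 0, 0, 15], [-0.39, 0.13, 0, 0, 0, 0, 15], [-0.41, 0.1, 0, 0, 0, 0, 15], [-0.41, 0.07, 0, 0, 0, 0, 15]]
```

```bash
python3 -m jog '[[-0.34,0.25,0,0,0,0,15],[-0.34,0.23,0,0,0,0,15],[-0.37,0.21,0,0,0,0,15],[-0.38,0.18,0,0,0,0,15],[-0.39,0.15,0,0,0,0,15]]' >/dev/null; python3 plan.py 512.9 102.6 -1 8
```

```text
t 26.90 p 492.64 159.03 z 170.5 th 109.75 R 59.96 fr 5.45 ft 3.06 fz 5.2 gap 23.34
[[-0.08, 0.09, 0, 0, 0, 0, 15], [-0.1, 0.04, 0, 0, 0, 0, 15], [-0.1, 0.03, 0, 0, 0, 0, 15], [-0.1, 0.03, 0, 0, 0, 0, 15], [-0.1, 0.02, 0, 0, 0, 0, 15], [-0.1, 0.03, 0, 0, 0, 0, 15], [-0.1, 0.02, 0, 0, 0, 0, 15], [-0.11, 0.02, 0, 0, 0, 0, 15]]
```

```bash
python3 -m jog '[[-0.08,0.09,0,0,0,0,15],[-0.1,0.04,0,0,0,0,15],[-0.1,0.03,0,0,0,0,15],[-0.1,0.03,0,0,0,0,15],[-0.1,0.02,0,0,0,0,15],[-0.1,0.03,0,0,0,0,15]]' >/dev/null; python3 chk.py;  python3 -m jog '[[0,0,0,0,0,0,15],[0,0,0,0,0,0,15]]' >/dev/null; python3 chk.py
```

```text
t 27.50 th 103.22 R 60.19 fr -1.45 ft 2.49
t 27.70 th 103.14 R 60.22 fr -1.33 ft 1.66
```

```bash
python3 -m jog '[[-0.03,0.0,0,0,0,0,15],[0,0,0,0,0,0,15],[0,0,0,0,0,0,15]]' >/dev/null; python3 chk.py
```

```text
t 28.00 th 102.97 R 60.25 fr -2.43 ft 1.32
```

```bash
python3 -m jog '[[0.01,-0.02,0,0,0,0,15],[0,0,0,0,0,0,15]]' 10 >/dev/null; python3 chk.py; python3 -m jog '[[0,0,0,0,0,0,60],[0,0,0,0,0,0,60],[0,0,0,0,0,0,60],[0,0,0,0,0,0,60],[0,0,0,0,0,0,60],[0,0,0,0,0,0,60]]'; python3 chk.py
```

```text
t 28.20 th 102.96 R 60.28 fr -0.03 ft -0.53
clock: 28.8
eef_pos: [499.3, 161.2, 170.5]
eef_rot: [-3.142, -0.0, -3.141]
wrist_force: [-0.6, -0.5, -0.3]
finger_gap: 56.4
t 28.80 th 103.10 R 60.16 fr -0.36 ft 0.72
```

```bash
python3 -m jog '[[0,0,-1,0,0,0,60],[0,0,-2,0,0,0,60],[0,0,-3,0,0,0,60],[0,0,-3,0,0,0,60],[2,4,0,0,0,0,60],[2,4,0,0,0,0,60],[2,4,0,0,0,0,60],[2,4,0,0,0,0,60]]'; python3 -m jog '[[2,4,0,0,0,0,60],[2,4,0,0,0,0,60],[2,4,0,0,0,0,60],[1,2,0,0,0,0,60],[0,0,0,0,0,0,60],[0,0,0,0,0,0,60]]'
python3 - <<'E'
from h import *
t=vision.camera("top");cv2.imwrite("pics/top9.png",t["color"])
cv2.imwrite("pics/tc9.png",cv2.resize(t["color"][200:310,190:300],None,fx=5,fy=5,interpolation=cv2.INTER_CUBIC))
s=vision.camera("scene");cv2.imwrite("pics/scene9.png",s["color"])
a=cv2.imread("pics/top0.png");d=cv2.absdiff(a,t["color"]).max(2)>60
n,l,st,ce=cv2.connectedComponentsWithStats(d.astype(np.uint8));print(st[1:][st[1:,4]>8])
E
```

```text
clock: 29.6
eef_pos: [418.3, 322.6, 261.5]
eef_rot: [3.141, 0.001, 3.141]
wrist_force: [0.9, -0.5, 0.6]
finger_gap: 55.9
clock: 30.2
eef_pos: [349.3, 461.0, 260.8]
eef_rot: [-3.142, 0.0, -3.141]
wrist_force: [0.5, -0.3, 0.5]
finger_gap: 56.8
[[244 241   4   9  12]
 [207 243  22  17 234]
 [249 242  19  11 162]
 [228 249   9   3  12]
 [271 252   7  12  51]
 [ 32 313  22  17 125]
 [  0 316  55  62 768]
 [ 50 318   8   2  14]
 [ 14 369  12   7  27]
 [ 20 377  18  10  82]
 [  0 383  36  29 355]
 [ 57 384  12   6  39]
 [ 15 387  61  33 993]
 [ 33 390  11   5  17]
 [  6 417   6   3   9]]
```

View pics/tc9.png

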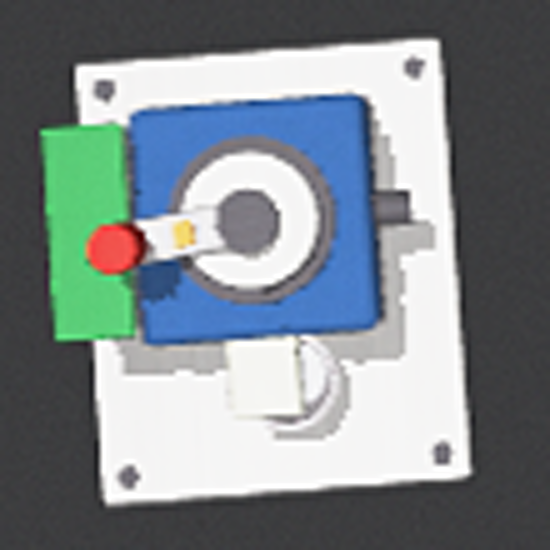

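View pics/scene9.png

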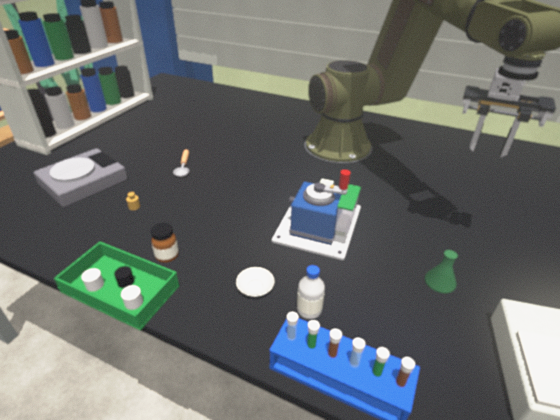

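The final top crop shows the knob at (115,249), over the hopper. The only differences from the first picture are the crank, its shadow and the robot. I'll check the crank angle by ray.

```bash
python3 - <<'E'
from h import *
t=vision.camera("top")
p=plane(t,(190+115.5/5-.5,200+249.5/5-.5),206);r=p[:2]-[512.9,100.4];print(p,np.degrees(np.arctan2(r[1],r[0])),np.hypot(*r))
print(order.sign_off())
E
```

```text
[499.52961682 157.28913527 206.        ] 103.22592213166426 58.43920651469791
the job is handed in; nothing more can be done
None
```

I zeroed the meter against its end stop, cranked it clockwise three full turns, let go and handed the job in at about 30 s of the 69 s allowed.

- **Stop:** I gripped the red knob and turned it anticlockwise about 199° under a force guard until it met the hidden stop. The highest reading was about 9 N at the knob, including roughly 3 N of drag, so the sprung stop gave a little. I then eased back in 0.3 mm steps to zero force, which put the contact at 103.1° in my tool-measured angle.
- **Three turns:** I counted 1080° clockwise from there. At release the estimated knob angle was about 103.1°, which matches the stop reference. I put the uncertainty at about 0.5°, mostly from flex in the grip.
- **Last checks:**
  - The arm is clear of everything.
  - The last top picture gives a crank angle of 103.2°, though at a radius of 58.4 mm instead of 60 mm, which is within the camera calibration error.
  - Compared with the first top picture, only the crank, its shadow and the robot have changed.
- **Disagreement:** Early on, the two cameras differed by about 4–7 mm on the crank axis. I worked from the top camera's value and the circle the tool actually traced.

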